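# Lap the cell strips down the tilted jig

### The arm

A 7-joint arm with a two-finger parallel gripper is mounted at the origin on the work surface. World frame = base frame: x ahead of the robot, y to its left, z up, the work surface at z = 0. Lengths are in m, angles in rad, forces in N, time in s.
With the tool pointing down it reaches from about 0.4 to 0.85 m from the base axis. Payload 10.4 kg.
Tool frame: the origin (TCP) lies on the centre line of the jaws, within the pads' length; the fingertips stand 17 mm ahead of it and the grasp point (between the pads) lies 2 mm behind it; z points along the fingers, y is the line along which they close (so a half turn about z gives the same grasp; the last joint's range is limited). The gripper opens to 85 mm and grips with 20 to 120 N. Pads are 22 mm wide; open, the fingers measure 114 mm over their backs; the gripper's body (76 mm by 85 mm) begins 54 mm behind the grasp point. The pads swing forward as they close: fully open they stand 13 mm farther back than shut.
Start: joints at [1.249, 0.332, -0.065, 1.46, 0.022, 1.35, -0.088], TCP at [0.184, -0.597, 0.248] pointing down, gripper open.
Joint ranges: [-2.6, 2.6], [-0.5, 2.12], [-1.47, 1.34], [0.16, 2.42], [-1.27, 4.41], [0.06, 2.06], [-2.6, 2.6]. Speed limits (rad/s): [2.22, 2.22, 2.79, 2.79, 3.14, 3.14, 3.14].

### API

Orientations are given as a unit quaternion [x, y, z, w].
In Python, from workcell import sensors, imaging, order, spotter gives the robot as it stands. The module is installed in compiled form; this text tells all that it offers.
- The arm moves only by the shell command python3 -m inch 'ROWS' [FORCE]. ROWS is JSON, a list that holds one entry, the list of rows, each a list of 7 numbers: the shift along the tool's x, y, z in m, then the turn, a rotation vector about the tool's x, y, z in rad, then the closure, from -1 (fully open) to 1 (shut). In form: [[[x, y, z, ax, ay, az, hand], ...]]. A call has 1 to 10 rows; each row is the pose to reach, as a shift and turn from the pose commanded when the call began, along the tool's axes at that moment; what a row does not reach only later rows make up. A row lasts 1/10 s, in which the tool goes at most 50 mm and 8.59 degrees, less where a joint would pass 70% of its speed; a pose out of reach is approached as far as the arm can. A call with a gripper value outside its range is refused whole. The fingers move at their own pace and stop on an object; FORCE is the grip in N (left out, the last holds). Time passes only in rows, so rows that repeat a pose let the fingers close. It gives the time, the measured TCP pose, the force, the opening and the grip force at its end, in the units of the state.
- sensors.get_obs(): the state, without advancing time (a new reading comes with each control period).
- imaging.camera(name): name is "side" or "top" or "wrist"; returns the picture (420x560x3 uint8, blue, green, red); there is no depth.
- imaging.calibration(name): a dict with "mtx" (3x3 intrinsics, pixels), "R" (3x3) and "t" (3): a world point X has camera coordinates R X + t; the wrist camera has in their place "tool_from_camera" (4x4, takes a point from camera to tool coordinates, whose origin is the TCP and whose axes are the flange's). Camera axes: x right, y down, z forward; pixel columns grow to the right and rows downward; lengths in m; the calibration is good to about 2 mm. A picture is of the moment at which its call begins: read the wrist's pose just before it. calibration takes no time and is no camera call.
- order.hand_in(): hands the job in; it is judged then, once.
Trained networks look in the newest picture that a camera, given by its name, has taken for a name from the list of things; names that differ only in an ending like _2 or _b are one class to them, and where a whole thing is asked for, a point or a joint stands for the part that bears it (a point fixed in the world has none). Each returns a list of dicts, best first, with "conf" (0 to 1); they miss things now and then, are a little off and sometimes report something else, mostly with a low value. They report only what shows in the picture. A call takes as long as a camera call. They do not tell look-alikes from the thing itself.
- spotter.look_for(label, camera): "pixel" ([column, row] in pixels, amid what is visible of it).
The state is a dict: "clock": time; "joint_pos": joint angles; "joint_velocities": joint speeds; "tau": joint torques, N m; "position": TCP position; "ee_rot": TCP orientation; "ft_force": force on the tool from outside, world axes, zero at the start; "torque": the same for the moment, N m; "grip_width": opening from 0.0 (shut) to 1.0 (fully open); "grasp_force": force on a finger pad.
Only numpy, scipy, OpenCV 4.12 (cv2) and the standard library are available. Lean on these libraries where they do the work, as an engineer would, in place of code of your own. Each camera call takes 0.05 s, during which the arm holds its last target. There are 200 camera calls.

### The job

On the tilted jig the lowest blue cell strip is already clamped and the second one lies too high and askew: slide it down the slope, without lifting it, until its lower edge sits square on the lower pair of white rail marks, still lapping over the first. Then take the third blue strip from its nest, lay (do not drop) it on the jig so that it laps over the second, with its lower edge square on the upper pair of white marks, leaving the second strip on its line. Leave the white ceramic blank and everything else on the table as they are.

Things in the scene. Friction and masses are not known exactly. Their poses are not given: they have to be found in the camera images.
- jig: Fixed jig: dark steel board, 150 mm wide, sloping down at 0.314 rad, high end towards the robot, turned up to 0.2 rad. Frame tilted with the board: x down the slope, y across, z square out of it. Origin on the board's top face, mid-width, below the first strip's lower edge, 34 mm above the table. Board: x = -215 to +20 mm. Black side rails 12 mm high, x = -200 to -5 mm, inner faces at y = +-60 mm.
- first_strip (a point): Centre of the first blue strip, a fixed part of the jig, size as the others (68 mm along the slope, 100 mm across, 6 mm thick). Lower edge at jig x = 0, 11 mm off the board on a batten; upper edge on the board at x = -67 mm. It lies 0.159 rad less steep than the board; centre at x = -34 mm, 8 mm above the board. Axes as the jig.
- lower_marks (a point): Midway between the lower pair of white marks across the rail tops, jig x = -38 mm, 12 mm above the board; axes as the jig. Line for the second strip's lower edge. A lapped strip has its upper edge on the board and lies flat on the strip below, 0.159 rad less steep than the board; its centre is 34 mm up the slope from its lower edge (jig x = -72 mm here) and 8 mm above the board.
- upper_marks (a point): The same for the upper pair of white marks, jig x = -76 mm: line for the third strip's lower edge (centre then at jig x = -110 mm, 8 mm above the board). Friction holds strips where they are left.
- strip2_center (a point): Centre, half-way up, of the second blue strip, 68 x 100 x 6 mm, 0.1 kg, blue with five thin silver lines. x axis along its 68 mm side, y along the 100 mm side, z square to its face. It starts on the jig, lapped over the first strip, lower edge 10 to 19 mm above its marks, askew by up to about 0.09 rad, up to 4 mm off the middle.
- strip3_center (a point): Centre, half-way up, of the third blue strip, same as the second (x along 68 mm, y along 100 mm, z up). It starts level on one of two fixed nests, one each side of the jig: a block 20 mm high, 40 mm wide under the 68 mm side, 80 mm long under the 100 mm side, so the strip's long edges overhang by about 14 mm. The strip's underside is 20 mm above the table.
- blank_center (a point): Centre of a plain white ceramic blank, also 68 x 100 x 6 mm, lying on the other nest; to be left there.
- solvent: White bottle with a red cap, 60 mm across, 160 mm high, origin at its foot; bystander.
- amber_jar: Small amber jar, 56 mm across, 70 mm high, origin at its foot; bystander.
- loupe: Black loupe, 38 mm across, 34 mm high, origin at its foot; bystander.
- tweezers: Steel tweezers lying flat, about 125 mm long, 8 mm high, origin near the middle; bystander.
- driver: Screwdriver with a yellow handle lying on the table, origin at its underside; bystander.
Not all that is in view belongs to the job. Leave any brown, green or turquoise look-alike of the part that bears strip2_center alone.

How it is judged:
By the outcome, as a careful person would: the job done as asked, in the order asked, and still so for the second after the job is handed in, with the robot touching nothing.
It also fails if it takes over 54 s, if anything falls off the work surface, if the arm or the gripper's body presses on something with over 40 N, if the wrist force passes 120 N, or if a joint passes its speed limit or range.

## Working session

There is one attempt and no reset: what is moved stays moved. The work goes in short steps, Python scripts to look and compute and a shell command to move; the robot and the scene stay as the last step left them, time stands still between calls to the robot, and variables do not carry over. Pictures are saved under pics/ and viewed, at most 10 in all, crops included, and the job is handed in when it is done.

```bash
mkdir -p pics; ls
python3 - <<'E'
from workcell import sensors, imaging, order, spotter
import cv2,numpy as np
o=sensors.get_obs(); print({k:np.round(v,3) for k,v in o.items()})
ims=[]
for c in ("side","top"):
    im=imaging.camera(c); cv2.imwrite(f"pics/{c}0.png",im)
    for l in ("strip2_center","strip3_center","blank_center","jig"):
        print(c,l,[(np.round(d["pixel"],1).tolist(),round(d["conf"],2)) for d in spotter.look_for(l,c)][:6])
    k=imaging.calibration(c); print(c,np.round(k["mtx"],1).tolist(),np.round(k["R"],3).tolist(),np.round(k["t"],3).tolist())
print(imaging.calibration("wrist"))
E
```

```text
pics
{'clock': np.float64(0.0), 'joint_pos': array([ 1.249,  0.333, -0.065,  1.461,  0.022,  1.35 , -0.089]), 'joint_velocities': array([ 0.001, -0.   , -0.   ,  0.001, -0.   ,  0.   , -0.   ]), 'tau': array([-0.0000e+00, -6.2545e+01,  4.9000e-02, -3.9161e+01,  1.6000e-02,
        1.0000e-02,  0.0000e+00]), 'position': array([ 0.184, -0.597,  0.248]), 'ee_rot': array([ 0.989,  0.149, -0.   , -0.001]), 'ft_force': array([-1.137, -0.355, -0.219]), 'torque': array([-0.023,  0.033,  0.002]), 'grasp_force': np.float64(0.0), 'grip_width': np.float64(1.004)}
side strip2_center [([359.6, 226.9], 0.91), ([275.8, 206.1], 0.86), ([187.8, 235.7], 0.83), ([288.5, 269.3], 0.73)]
side strip3_center [([220.3, 176.0], 0.8)]
side blank_center [([236.1, 301.4], 0.64)]
side jig [([266.6, 221.4], 0.84)]
side [[511.7, 0.0, 280.3], [0.0, 511.7, 197.0], [0.0, 0.0, 1.0]] [[0.989, -0.147, -0.001], [-0.075, -0.499, -0.863], [0.126, 0.854, -0.505]] [-0.592, 0.122, 1.249]
top strip2_center [([330.4, 216.8], 0.86), ([290.3, 147.1], 0.85), ([272.8, 209.8], 0.78), ([275.8, 292.2], 0.6)]
top strip3_center [([179.7, 256.8], 0.58)]
top blank_center [([368.6, 262.3], 0.88)]
top jig [([270.2, 228.1], 0.68)]
top [[387.7, 0.0, 274.7], [0.0, 387.7, 210.5], [0.0, 0.0, 1.0]] [[0.022, -1.0, 0.015], [-0.986, -0.024, -0.162], [0.163, -0.012, -0.987]] [-0.023, 0.596, 1.049]
{'mtx': array([[345.22122497,   0.        , 282.60726785],
       [  0.        , 345.22122497, 210.09382025],
       [  0.        ,   0.        ,   1.        ]]), 'tool_from_camera': array([[-6.27100621e-04, -9.51129975e-01, -3.08790185e-01,
         7.84655783e-02],
       [ 9.99999755e-01, -5.00263185e-04, -4.89928646e-04,
         1.40072670e-04],
       [ 3.11509459e-04, -3.08790416e-01,  9.51130055e-01,
        -1.25099066e-01],
       [ 0.00000000e+00,  0.00000000e+00,  0.00000000e+00,
         1.00000000e+00]])}
```

Run:
```python
import cv2
cv2.imwrite("pics/top0c.png",cv2.resize(cv2.imread("pics/top0.png")[90:360,110:470],(800,600),interpolation=cv2.INTER_CUBIC))
cv2.imwrite("pics/side0c.png",cv2.resize(cv2.imread("pics/side0.png")[110:350,120:440],(800,600),interpolation=cv2.INTER_CUBIC))
```

```text
(no output)
```

View pics/top0c.png

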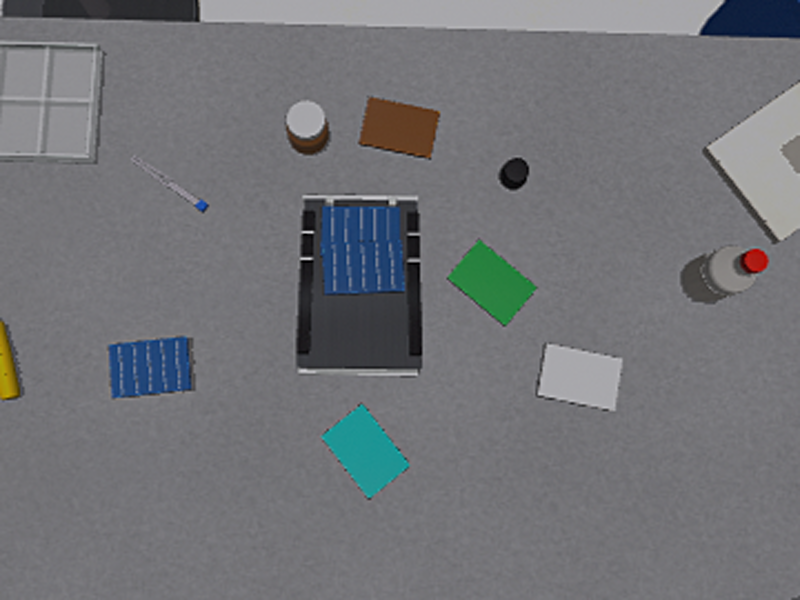

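View pics/side0c.png

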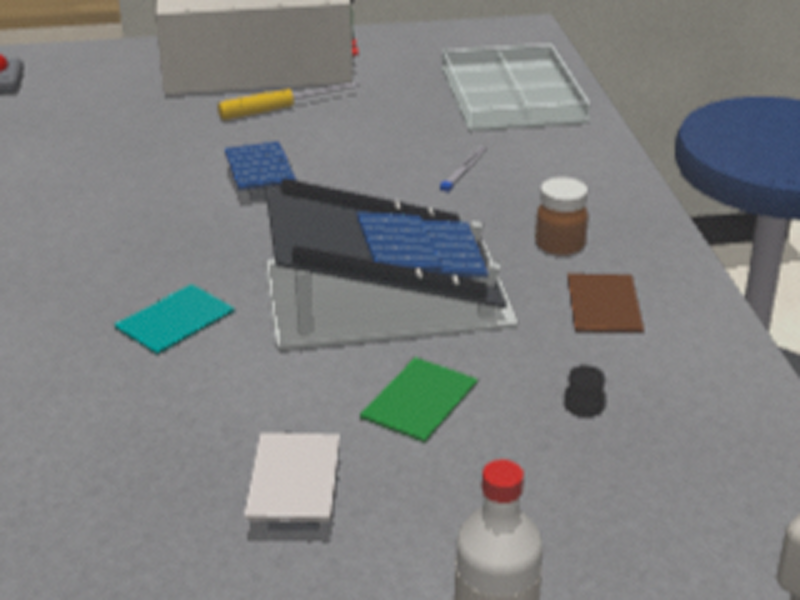

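Top crop: the strip to slide is the upper blue one on the jig at full-image (274,210), with white mark pairs at crop (308/413, 232) and (307/413, 261). Strip 3 is the blue one on the left nest at (180,257). The blank is at (369,262). The look-alikes are brown (290,147), green (330,217) and turquoise (275,292), which I'll leave alone. In the side crop, strip 3 is at (260,165) and the marks are at (398,205), (431,212), (418,272) and (456,281).

```bash
cat > h.py <<'E'
import numpy as np, cv2
from scipy.spatial.transform import Rotation as Ro
from scipy.optimize import least_squares
from workcell import sensors, imaging, order, spotter
def cam(name,pose=None):
    k=imaging.calibration(name)
    if name!="wrist": return k["mtx"],np.array(k["R"]),np.array(k["t"])
    T=np.eye(4); T[:3,:3]=Ro.from_quat(pose[1]).as_matrix(); T[:3,3]=pose[0]
    W=np.linalg.inv(T@k["tool_from_camera"]); return k["mtx"],W[:3,:3],W[:3,3]
def proj(c,X):
    p=(np.atleast_2d(X)@c[1].T+c[2])@c[0].T; return p[:,:2]/p[:,2:]
def tri(cs,ps):
    return least_squares(lambda X:np.concatenate([proj(c,X)[0]-p for c,p in zip(cs,ps)]),[.6,0,.05]).x
def jigR(yaw): return (Ro.from_euler('z',yaw)*Ro.from_euler('y',.314)).as_matrix()
def jig2w(j,P): return np.array([j[0],j[1],.034])+np.atleast_2d(P)@jigR(j[2]).T
def snap(fn):
    o=sensors.get_obs(); pose=(np.array(o["position"]),np.array(o["ee_rot"])); im=imaging.camera("wrist")
    cv2.imwrite(f"pics/{fn}.png",im); np.savez(f"pics/{fn}.npz",p=pose[0],q=pose[1]); return im,pose
def load(fn):
    d=np.load(f"pics/{fn}.npz"); return cv2.imread(f"pics/{fn}.png"),cam("wrist",(d["p"],d["q"]))
def rel(p,R,verbose=True):
    "shift and rotvec from present pose, tool axes"
    o=sensors.get_obs(); R0=Ro.from_quat(o["ee_rot"])
    return np.round(R0.inv().apply(np.array(p)-o["position"]),4),np.round((R0.inv()*Ro.from_matrix(R)).as_rotvec(),4)
E
python3 - <<'E'
from h import *
T,S=cam("top"),cam("side")
t=lambda u,v:np.array([110+u*.45,90+v*.45]); s=lambda u,v:np.array([120+u*.4,110+v*.4])
tp=[t(308,232),t(307,262),t(413,232),t(413,260)]; sp=[s(431,212),s(398,205),s(456,281),s(418,272)]
def f(x):
    P=[[-.038,x[3],.012],[-.076,x[3],.012],[-.038,-x[3],.012],[-.076,-x[3],.012]]
    W=jig2w(x,P); return np.concatenate([(proj(T,W)-tp).ravel(),(proj(S,W)-sp).ravel()])
r=least_squares(f,[.6,0,0,.066]); print("jig",np.round(r.x,4),np.round(r.fun,1))
for n,a,b in [("s3",(179.7,256.8),(220.3,176)),("blank",(368.6,262.3),(236.1,301.4)),("s2",(272.8,209.8),(275.8,206.1))]: print(n,np.round(tri([T,S],[np.array(a),np.array(b)]),4))
# strip3 corners, top crop
for u,v in [(108,345),(188,337),(192,390),(112,398)]:
    p=t(u,v); print(np.round(least_squares(lambda x:proj(T,[x[0],x[1],.026])[0]-p,[.6,0]).x,4))
j=r.x; print("view pose rel", rel(jig2w(j,[[-.09,0,.17]])[0], jigR(j[2])@np.diag([1,-1,-1])))
print("alt", rel(jig2w(j,[[-.09,0,.17]])[0], jigR(j[2])@np.diag([-1,1,-1])), jig2w(j,[[-.09,0,.17]])[0])
E
```

```text
jig [ 0.6729 -0.0013  0.0186  0.0667] [ 0.3  0.1  0.4 -1.5  0.2  0.4  0.5 -0.3 -0.5 -0.5 -0.8 -0.4 -0.4 -1.
  0.2 -0.1]
s3 [0.4594 0.256  0.026 ]
blank [ 0.4622 -0.2825  0.0148]
s2 [ 0.5906 -0.0035  0.067 ]
[0.4925 0.3177]
[0.5051 0.2165]
[0.438  0.2077]
[0.4258 0.308 ]
view pose rel (array([ 0.6109, -0.4348,  0.0248]), array([ 0.044 , -0.312 ,  0.2779]))
alt (array([ 0.6109, -0.4348,  0.0248]), array([ 0.4479,  0.0632, -2.8289])) [ 0.63985447 -0.00191338  0.22348587]
```

```bash
python3 -m inch '[[[0.61,-0.435,0.02,0.044,-0.312,0.278,-1],[0.61,-0.435,0.02,0.044,-0.312,0.278,-1],[0.61,-0.435,0.02,0.044,-0.312,0.278,-1],[0.61,-0.435,0.02,0.044,-0.312,0.278,-1],[0.61,-0.435,0.02,0.044,-0.312,0.278,-1],[0.61,-0.435,0.02,0.044,-0.312,0.278,-1],[0.61,-0.435,0.02,0.044,-0.312,0.278,-1],[0.61,-0.435,0.02,0.044,-0.312,0.278,-1],[0.61,-0.435,0.02,0.044,-0.312,0.278,-1],[0.61,-0.435,0.02,0.044,-0.312,0.278,-1]]]'
python3 - <<'E'
from h import *
j=[.6729,-.0013,.0186]
print(rel(jig2w(j,[[-.085,0,.13]])[0], jigR(j[2])@np.diag([1,-1,-1])))
E
```

```text
clock: 1.5
position: [0.4802, -0.2096, 0.2353]
ee_rot: [0.988, 0.009, -0.156, 0.002]
ft_force: [0.9, -0.4, 1.1]
grip_width: 0.999
grasp_force: 0.0
(array([ 0.164 , -0.2048,  0.0008]), array([ 0.0003, -0.0005, -0.0005]))
```

```bash
python3 -m inch '[[[0.164,-0.205,0,0,0,0,-1],[0.164,-0.205,0,0,0,0,-1],[0.164,-0.205,0,0,0,0,-1],[0.164,-0.205,0,0,0,0,-1],[0.164,-0.205,0,0,0,0,-1],[0.164,-0.205,0,0,0,0,-1],[0.164,-0.205,0,0,0,0,-1],[0.164,-0.205,0,0,0,0,-1]]]'
python3 - <<'E'
from h import *
im,pose=snap("w1"); c=cam("wrist",pose); print(pose)
j=[.6729,-.0013,.0186]
print(np.round(proj(c,jig2w(j,[[x,y,.012] for x in (-.038,-.076) for y in (.066,-.066)])),1).tolist())
cv2.imwrite("pics/w1c.png",cv2.resize(im,(800,600),interpolation=cv2.INTER_CUBIC))
E
```

```text
clock: 2.3
position: [0.6312, -0.0047, 0.1845]
ee_rot: [0.988, 0.009, -0.156, 0.002]
ft_force: [-1.1, -0.6, 1.5]
grip_width: 0.999
grasp_force: 0.0
(array([ 0.63122578, -0.00471415,  0.18450534]), array([ 0.98764406,  0.00859327, -0.1564663 ,  0.00191367]))
[[183.7, 144.2], [373.0, 143.8], [188.4, 196.7], [368.9, 196.3]]
```

View pics/w1c.png

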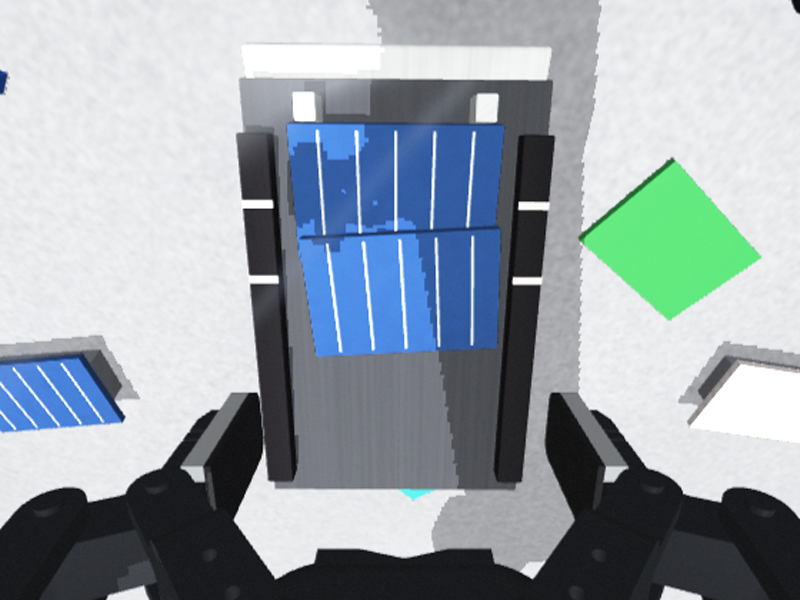

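The wrist view (800 px scale) shows strip 2's lower edge from (300,238) to (499,228) and its upper edge from (317,356) to (497,347). It sits too high and askew. Lower marks are at (257/533, 205) and upper marks at (264/527, 280).

```bash
cat >> h.py <<'E'
def fitjig(c,marks,j0=(.6729,-.0013,.0186),inner=.060):
    "marks: inner ends LL,LR,UL,UR px"
    P=[[-.038,inner,.012],[-.038,-inner,.012],[-.076,inner,.012],[-.076,-inner,.012]]
    r=least_squares(lambda j:(proj(c,jig2w(j,P))-marks).ravel(),j0); return r.x,r.fun
def onplane(c,j,p,h0,slope,x0):
    "jig x,y of pixel on plane z=h0+slope*(x-x0)"
    g=lambda q:jig2w(j,[[q[0],q[1],h0+slope*(q[0]-x0)]])
    return least_squares(lambda q:(proj(c,g(q))-p).ravel(),[-.08,0]).x
E
python3 - <<'E'
from h import *
im,c=load("w1"); k=.7
j,res=fitjig(c,np.array([[274,204],[518,206],[279,279],[512,281]])*k); print(np.round(j,4),np.round(res,1))
for n,p in dict(LL=(300,238),LR=(499,228),UL=(317,356),UR=(497,347)).items():
    print(n,np.round(onplane(c,j,np.array(p)*k,.006,.122,-.121)*1000,1))
# push start: tool square to the board, tool y across
print(np.round(jig2w(j,[[-.16,0,.02]]),4))
pose=np.load("pics/w1.npz"); print("tcp jig",np.round(jigR(j[2]).T@(pose["p"]-[j[0],j[1],.034]),4), np.round((Ro.from_matrix(jigR(j[2])@np.diag([1,-1,-1])).inv()*Ro.from_quat(pose["q"])).as_rotvec(),4))
E
```

```text
[ 0.6732 -0.001   0.0068] [-0.8  0.   0.7  0.2 -0.5  0.2  0.6  0.1]
LL [-54.2  47.3]
LR [-48.3 -50.4]
UL [-121.4   43.3]
UR [-114.9  -55.5]
[[ 0.5272 -0.0019  0.1024]]
tcp jig [-0.0864 -0.0035  0.1302] [-0.0044 -0.0002 -0.0099]
```

```bash
python3 - <<'E'
from h import *
im,c=load("w1")
for yaw in (.0068,.0125,.0186):
    j=[.6732,-.001,yaw]; print(yaw,np.round(proj(c,jig2w(j,[[-.005,0,.012],[-.038,0,.012],[-.076,0,.012],[-.2,0,.012]]))/.7,1).tolist())
# rail edges by gradient: rows near low end / high end (outer edges)
g=cv2.cvtColor(im,cv2.COLOR_BGR2GRAY).astype(int)
for r in (100,120,170,220,260): 
    d=g[r]<70; idx=np.where(d[150:400])[0]+150; print(r,idx.min()/.7,idx.max()/.7,(idx.min()+idx.max())/1.4)
E
python3 -m inch '[[[-0.05,-0.0035,0.02,0,0,0.01,-0.18],[-0.069,-0.0035,0.06,0,0,0.01,-0.18],[-0.069,-0.0035,0.095,0,0,0.01,-0.18],[-0.069,-0.0035,0.1,0,0,0.01,-0.18],[-0.069,-0.0035,0.1,0,0,0.01,-0.18]]]' 20
```

```text
0.0068 [[396.5, 133.7], [396.2, 205.1], [395.9, 280.2], [394.9, 483.0]]
0.0125 [[396.6, 133.7], [396.6, 205.1], [396.6, 280.2], [396.7, 483.0]]
0.0186 [[396.6, 133.7], [397.0, 205.1], [397.4, 280.2], [398.7, 483.0]]
100 267.14285714285717 552.8571428571429 410.0
120 241.42857142857144 550.0 395.7142857142857
170 247.14285714285717 542.8571428571429 395.0
220 255.71428571428572 535.7142857142858 395.7142857142857
260 258.5714285714286 530.0 394.28571428571433
clock: 2.85
position: [0.5348, -0.0032, 0.1113]
ee_rot: [0.988, 0.003, -0.156, 0.002]
ft_force: [0.6, 0.7, 0.4]
grip_width: 0.592
grasp_force: 0.0
```

```bash
cat >> h.py <<'E'
J=[.6732,-.001,.0068]
def st():
    o=sensors.get_obs(); R=jigR(J[2]); F=R.T@np.array(o["ft_force"])
    print(round(float(o["clock"]),2),"tcp jig mm",np.round(1e3*(R.T@(np.array(o["position"])-[J[0],J[1],.034])),1),"rv",np.round((Ro.from_matrix(R@np.diag([1,-1,-1])).inv()*Ro.from_quat(o["ee_rot"])).as_rotvec(),4),"F",np.round(F,1),"gw",round(float(o["grip_width"]),3),"gf",round(float(o["grasp_force"]),1))
E
S='python3 -c "from h import *;st()"'
eval $S
python3 -m inch '[[[0,0,0.004,0,0,0,-0.18],[0,0,0.008,0,0,0,-0.18],[0,0,0.008,0,0,0,-0.18]]]' >/dev/null; eval $S
python3 -m inch '[[[0,0,0.002,0,0,0,-0.18],[0,0,0.002,0,0,0,-0.18]]]' >/dev/null; eval $S
python3 -m inch '[[[0,0,0.0015,0,0,0,-0.18],[0,0,0.0015,0,0,0,-0.18]]]' >/dev/null; eval $S
```

```text
2.85 tcp jig mm [-155.5   -1.3   30.8] rv [-0.0038 -0.0002  0.0011] F [0.4 0.7 0.6] gw 0.592 gf 0.0
3.15 tcp jig mm [-154.9    0.2   22.5] rv [-0.0036  0.0005 -0.001 ] F [-0.  -0.6 -0.2] gw 0.59 gf 0.0
3.35 tcp jig mm [-155.2    0.3   20.2] rv [-0.0037 -0.     -0.0012] F [ 0.4 -0.2 -0.5] gw 0.587 gf 0.0
3.55 tcp jig mm [-155.3    0.2   18.5] rv [-0.0037 -0.0002 -0.0011] F [-1.2  1.1  0.4] gw 0.591 gf 0.0
```

```bash
S='python3 -c "from h import *;st()"'
python3 -m inch '[[[0,0,0.001,0,0,0,-0.18],[0,0,0.001,0,0,0,-0.18]]]' >/dev/null; eval $S
python3 -m inch '[[[0,0,0.001,0,0,0,-0.18],[0,0,0.001,0,0,0,-0.18]]]' >/dev/null; eval $S
python3 -m inch '[[[0,0,0.001,0,0,0,-0.18],[0,0,0.001,0,0,0,-0.18]]]' >/dev/null; eval $S
```

```text
3.75 tcp jig mm [-1.553e+02  1.000e-01  1.760e+01] rv [-0.0037 -0.0002 -0.0011] F [-0.5  0.2 -0.1] gw 0.589 gf 0.0
3.95 tcp jig mm [-155.3    0.2   16.6] rv [-0.0037 -0.0001 -0.0011] F [-0.3  0.9  0.3] gw 0.59 gf 0.0
4.15 tcp jig mm [-1.553e+02  1.000e-01  1.550e+01] rv [-0.0037 -0.0002 -0.0011] F [0.1 0.1 0.2] gw 0.593 gf 0.0
```

```bash
S='python3 -c "from h import *;st()"'
python3 -m inch '[[[0,0,0.001,0,0,0,-0.18],[0,0,0.001,0,0,0,-0.18]]]' >/dev/null; eval $S
python3 -m inch '[[[0,0,0.001,0,0,0,-0.18],[0,0,0.001,0,0,0,-0.18]]]' >/dev/null; eval $S
python3 - <<'E'
from h import *
im,_=snap("w2"); cv2.imwrite("pics/w2c.png",cv2.resize(im[:,60:500],(800,764))[150:750])
E
```

```text
4.35 tcp jig mm [-1.553e+02  1.000e-01  1.450e+01] rv [-0.0037 -0.0002 -0.0011] F [ 1.4  0.4 -1.2] gw 0.588 gf 0.0
4.55 tcp jig mm [-155.3    0.2   14.4] rv [-0.0037  0.0005 -0.0011] F [-2.8 -1.3  3.8] gw 0.593 gf 2.6
```

View pics/w2c.png

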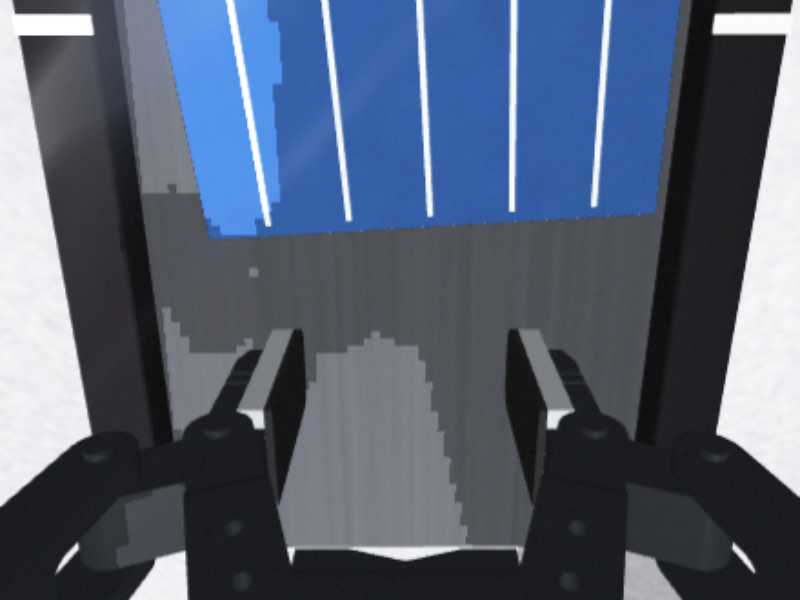

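Fingertips touch the board at TCP height 14.4 mm, about 23 mm uphill of strip 2's upper edge. That edge runs from (210,238) to (655,213) in the crop. I'll lift 2.5 mm and push downhill.

```bash
S='python3 -c "from h import *;st()"'
python3 -m inch '[[[0,0,-0.0025,0,0,0,-0.18],[0.008,0,-0.0025,0,0,0,-0.18],[0.016,0,-0.0025,0,0,0,-0.18],[0.02,0,-0.0025,0,0,0,-0.18],[0.023,0,-0.0025,0,0,0,-0.18],[0.026,0,-0.0025,0,0,0,-0.18],[0.029,0,-0.0025,0,0,0,-0.18],[0.032,0,-0.0025,0,0,0,-0.18],[0.034,0,-0.0025,0,0,0,-0.18],[0.034,0,-0.0025,0,0,0,-0.18]]]' >/dev/null; eval $S
python3 - <<'E'
from h import *
im,_=snap("w3"); cv2.imwrite("pics/w3c.png",cv2.resize(im[0:330,60:500],(800,600)))
E
```

```text
5.6 tcp jig mm [-1.211e+02  1.000e-01  1.620e+01] rv [-0.0037  0.0001 -0.001 ] F [-1.  -0.4 -0.1] gw 0.589 gf 0.0
```

View pics/w3c.png

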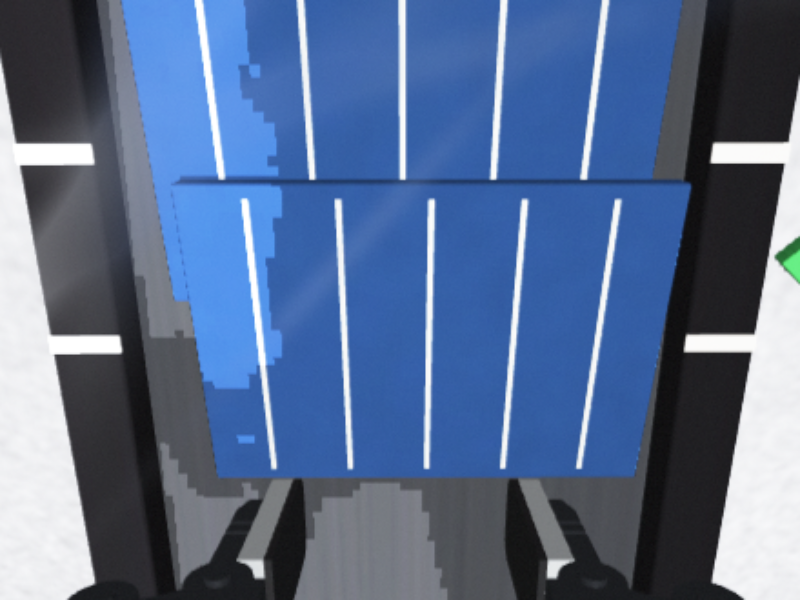

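Run:
```python
from h import *
im,c=load("w3"); f=lambda p:np.array(p)*.55+[60,0]
M=np.array([[94,153],[711,152],[121,345],[684,343]])
j,res=fitjig(c,f(M),J); print(np.round(j,4),np.round(res,1))
for n,p in dict(LL=(174,184),LR=(690,184),UL=(217,477),UR=(635,476)).items():
    print(n,np.round(onplane(c,j,f(p),.006,.15,-.110)*1000,1))
st()
```

```text
[ 6.734e-01 -5.000e-04  9.300e-03] [-1.2  0.5  0.9  0.4 -0.7 -0.1  1.   0.2]
LL [-43.5  43.4]
LR [-43.7 -54.7]
UL [-110.    44.3]
UR [-110.1  -55.1]
5.65 tcp jig mm [-121.2    0.2   16.2] rv [-0.0037  0.     -0.001 ] F [-0.2 -0.1 -0.3] gw 0.59 gf 0.0
```

```bash
S='python3 -c "from h import *;st()"'
python3 -m inch '[[[0.002,0,0,0,0,0,-0.18],[0.0035,0,0,0,0,0,-0.18],[0.0043,0,0,0,0,0,-0.18],[0.0043,0,0,0,0,0,-0.18]]]' >/dev/null; eval $S
python3 -m inch '[[[-0.004,0,0,0,0,0,-0.18],[-0.012,0,-0.01,0,0,0,-0.18],[-0.012,0,-0.04,0,0,0,-0.6],[0.01,0,-0.085,0,0,0,-1],[0.03,0,-0.114,0,0,0,-1],[0.03,0,-0.114,0,0,0,-1]]]' >/dev/null; eval $S
python3 - <<'E'
from h import *
im,_=snap("w4"); cv2.imwrite("pics/w4c.png",cv2.resize(im[50:275,130:430],(800,600),interpolation=cv2.INTER_CUBIC))
E
```

```text
6.05 tcp jig mm [-116.9    0.2   16.2] rv [-0.0037  0.0001 -0.001 ] F [ 0.4 -0.7 -0.1] gw 0.588 gf 0.0
6.65 tcp jig mm [-85.2   1.  135.1] rv [-0.0028  0.007  -0.0009] F [ 0.5  0.4 -0.7] gw 0.996 gf 0.0
```

View pics/w4c.png

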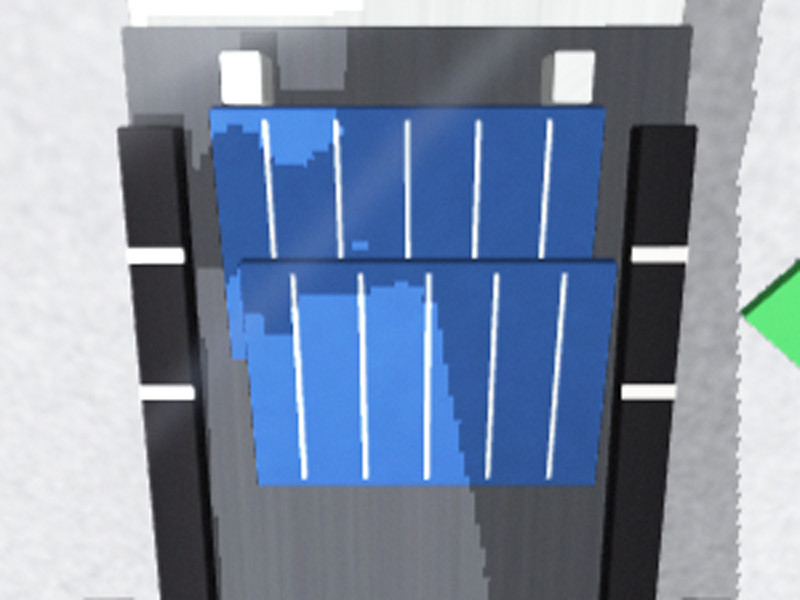

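Run:
```python
from h import *
im,c=load("w4"); f=lambda p:np.array(p)*.375+[130,50]
M=np.array([[184,256],[631,254],[194,392],[622,391]])
j,res=fitjig(c,f(M),J); print(np.round(j,4),np.round(res,1))
for n,p in dict(LL=(240,262),LR=(616,262),UL=(258,486),UR=(597,485)).items():
    print(n,np.round(onplane(c,j,f(p),.006,.159,-.106)*1000,1))
o=sensors.get_obs(); print(np.round(o["joint_pos"],2))
for s in (1,-1):
    R=Ro.from_euler('z',.124+s*np.pi/2).as_matrix()@np.diag([1,-1,-1]); print(s,rel([.462,.26,.16],R))
```

```text
[ 6.733e-01 -6.000e-04  1.070e-02] [-0.3 -0.1  0.3  0.  -0.2  0.3  0.1  0.1]
LL [-39.1  44.1]
LR [-39.5 -54.8]
UL [-106.4   44.5]
UR [-106.5  -55.9]
[ 0.18  0.64 -0.39  1.21  0.18  1.64 -1.75]
1 (array([-0.1517, -0.2618,  0.076 ]), array([-0.2597,  0.2352, -1.6713]))
-1 (array([-0.1517, -0.2618,  0.076 ]), array([0.2279, 0.2517, 1.4427]))
```

Strip 2 now sits square, within about 0.4 mm of the lower marks: top corners at −39.3 mm against an ideal −38.95. Next is strip 3.

```bash
python3 -m inch '[[[-0.152,-0.262,0.075,0.228,0.252,1.443,-1],[-0.152,-0.262,0.075,0.228,0.252,1.443,-1],[-0.152,-0.262,0.075,0.228,0.252,1.443,-1],[-0.152,-0.262,0.075,0.228,0.252,1.443,-1],[-0.152,-0.262,0.075,0.228,0.252,1.443,-1],[-0.152,-0.262,0.075,0.228,0.252,1.443,-1],[-0.152,-0.262,0.075,0.228,0.252,1.443,-1],[-0.152,-0.262,0.075,0.228,0.252,1.443,-1],[-0.152,-0.262,0.075,0.228,0.252,1.443,-1],[-0.152,-0.262,0.075,0.228,0.252,1.443,-1]]]'
python3 -m inch '[[[0,0,0,0,0,0,-1],[0,0,0,0,0,0,-1]]]' >/dev/null
python3 - <<'E'
from h import *
R=Ro.from_euler('z',.124-np.pi/2).as_matrix()@np.diag([1,-1,-1]); print(rel([.462,.26,.16],R))
im,_=snap("w5"); cv2.imwrite("pics/w5c.png",cv2.resize(im,(800,600)))
E
```

```text
clock: 7.7
position: [0.474, 0.2151, 0.1306]
ee_rot: [0.915, -0.383, -0.116, 0.044]
ft_force: [0.5, 0.9, -0.6]
grip_width: 0.999
grasp_force: 0.0
(array([-0.0453, -0.0175, -0.0251]), array([0.2243, 0.1169, 0.6564]))
```

View pics/w5c.png

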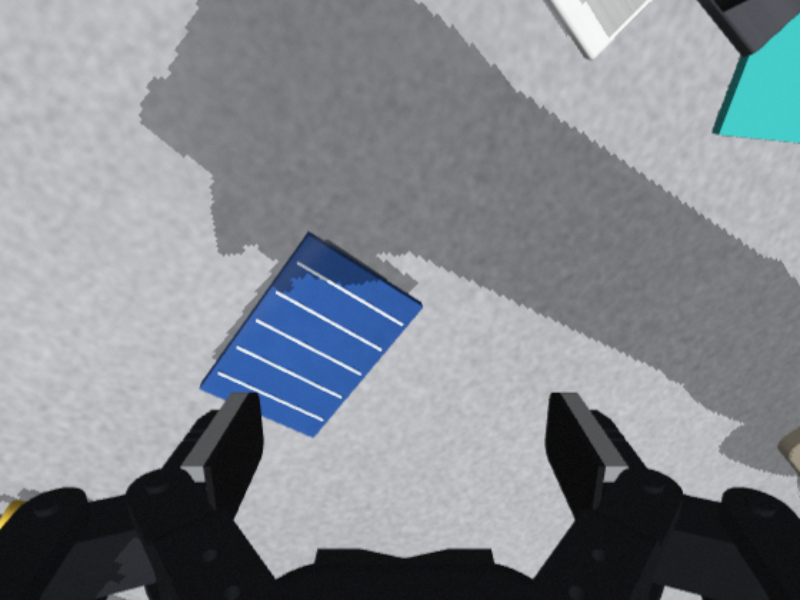

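The image shows strip 3 with corners (310,233), (422,303), (313,437) and (201,386). The arm is still 0.66 rad short of its turn, so I measure here and then finish the move.

Run:
```python
from h import *
im,c=load("w5"); P=np.array([[310,233],[422,303],[313,437],[201,386]])*.7
W=[least_squares(lambda x:proj(c,[x[0],x[1],.026])[0]-p,[.46,.26]).x for p in P]
W=np.array(W); print(np.round(W,4).tolist(),"ctr",np.round(W.mean(0),4))
r=least_squares(lambda x:(proj(c,np.c_[np.array([[.034,-.05],[-.034,-.05],[-.034,.05],[.034,.05]])@np.array([[np.cos(x[2]),np.sin(x[2])],[-np.sin(x[2]),np.cos(x[2])]])+x[:2],np.full(4,x[3])])-P).ravel(),[.46,.26,.12,.026]); print("fit x y yaw ztop",np.round(r.x,4),np.round(r.fun,1))
R=Ro.from_euler('z',r.x[2]-np.pi/2).as_matrix()@np.diag([1,-1,-1]); print(rel([r.x[0],r.x[1],.13],R)); print(np.round(sensors.get_obs()["joint_pos"],2))
```

```text
[[0.5072, 0.2175], [0.4422, 0.2086], [0.4274, 0.3078], [0.4942, 0.3152]] ctr [0.4678 0.2623]
fit x y yaw ztop [0.4664 0.2637 0.1334 0.0228] [-0.7  0.   0.8  1.1  0.5 -1.3 -0.5  0.1]
(array([-0.0405, -0.0283,  0.0034]), array([0.2229, 0.1186, 0.6455]))
[-0.93  0.41  0.61  1.72 -0.33  1.33 -2.57]
```

Joint 7 is at its limit this way round, so I'll use the opposite half-turn.

Run:
```python
from h import *
R=Ro.from_euler('z',.1334+np.pi/2).as_matrix()@np.diag([1,-1,-1]); print(rel([.467,.263,.15],R))
```

```text
(array([-0.0431, -0.0248, -0.0162]), array([-0.153 ,  0.2876, -2.4766]))
```

```bash
python3 -m inch '[[[-0.043,-0.025,-0.016,-0.153,0.288,-2.477,-1],[-0.043,-0.025,-0.016,-0.153,0.288,-2.477,-1],[-0.043,-0.025,-0.016,-0.153,0.288,-2.477,-1],[-0.043,-0.025,-0.016,-0.153,0.288,-2.477,-1],[-0.043,-0.025,-0.016,-0.153,0.288,-2.477,-1],[-0.043,-0.025,-0.016,-0.153,0.288,-2.477,-1],[-0.043,-0.025,-0.016,-0.153,0.288,-2.477,-1],[-0.043,-0.025,-0.016,-0.153,0.288,-2.477,-1],[-0.043,-0.025,-0.016,-0.153,0.288,-2.477,-1],[-0.043,-0.025,-0.016,-0.153,0.288,-2.477,-1]]]' >/dev/null
python3 - <<'E'
from h import *
R=Ro.from_euler('z',.1334+np.pi/2).as_matrix()@np.diag([1,-1,-1]); print(rel([.467,.263,.15],R)); print(np.round(sensors.get_obs()["joint_pos"],2))
E
```

```text
(array([-0.0004, -0.0018,  0.0005]), array([-0.0599,  0.1127, -0.9864]))
[-0.9   0.31  0.35  1.74 -0.09  1.24 -1.38]
```

```bash
python3 -m inch '[[[0,-0.002,0,-0.06,0.113,-0.986,-1],[0,-0.002,0,-0.06,0.113,-0.986,-1],[0,-0.002,0,-0.06,0.113,-0.986,-1],[0,-0.002,0,-0.06,0.113,-0.986,-1],[0,-0.002,0,-0.06,0.113,-0.986,-1],[0,-0.002,0,-0.06,0.113,-0.986,-1],[0,-0.002,0,-0.06,0.113,-0.986,-1],[0,-0.002,0,-0.06,0.113,-0.986,-1],[0,-0.002,0,-0.06,0.113,-0.986,-1]]]' >/dev/null
python3 - <<'E'
from h import *
R=Ro.from_euler('z',.1334+np.pi/2).as_matrix()@np.diag([1,-1,-1]); print(rel([.467,.263,.15],R)); print(np.round(sensors.get_obs()["joint_pos"],2))
im,pose=snap("w6"); c=cam("wrist",pose); st()
# blue segmentation -> min-area rect / corners
hsv=cv2.cvtColor(im,cv2.COLOR_BGR2HSV); m=cv2.inRange(hsv,(95,110,40),(130,255,255))
m=cv2.morphologyEx(m,cv2.MORPH_CLOSE,np.ones((9,9)))
k=max(cv2.findContours(m,0,1)[0],key=cv2.contourArea); ap=cv2.approxPolyDP(k,8,True)[:,0]; print(ap.tolist(),cv2.contourArea(k))
E
```

```text
(array([-0.0009, -0.0001,  0.0005]), array([-0.0001,  0.0012, -0.0092]))
[-0.8   0.22  0.23  1.83 -0.05  1.1  -0.43]
9.9 tcp jig mm [-230.5  266.6   47.5] rv [-0.2659  0.234  -1.6733] F [ 0.3 -0.5 -0.3] gw 1.001 gf 0.0
[[237, 141], [242, 265], [325, 265], [329, 140]] 11012.0
```

Run:
```python
from h import *
_,c5=load("w5"); _,c6=load("w6")
P5=np.array([[310,233],[422,303],[313,437],[201,386]])*.7
B=np.array([[.034,-.05],[-.034,-.05],[-.034,.05],[.034,.05]])
def W(x): 
    c,s=np.cos(x[2]),np.sin(x[2]); return np.c_[B@np.array([[c,s],[-s,c]])+x[:2],np.full(4,x[3])]
ap=np.array([[237,141],[242,265],[325,265],[329,140]],float)
g=proj(c6,W([.467,.263,.1334,.026])); P6=ap[[np.argmin(np.linalg.norm(ap-q,axis=1)) for q in g]]; print(g.round(1).tolist(),P6.tolist())
for name,f in dict(w6=lambda x:(proj(c6,W(x))-P6).ravel(),both=lambda x:np.r_[(proj(c6,W(x))-P6).ravel(),(proj(c5,W(x))-P5).ravel()]).items():
    r=least_squares(f,[.467,.263,.13,.026]); print(name,np.round(r.x,4),np.round(r.fun,1))
x=r.x; R=Ro.from_euler('z',x[2]+np.pi/2).as_matrix()@np.diag([1,-1,-1]); print(rel([x[0],x[1],.06],R))
```

```text
[[326.4, 267.3], [241.8, 268.1], [235.3, 142.3], [330.5, 141.3]] [[325.0, 265.0], [242.0, 265.0], [237.0, 141.0], [329.0, 140.0]]
w6 [0.4668 0.2631 0.1286 0.0209] [ 0.1 -0.5 -0.  -0.1 -0.7  0.   0.7  0.5]
both [0.4671 0.2641 0.1316 0.023 ] [ 1.2 -0.5  0.3  0.1 -0.8 -0.8  1.5 -0.6  0.2 -0.2  1.6  1.1  0.9 -1.3
 -0.1 -0.1]
(array([-0.    ,  0.0003,  0.0903]), array([-0.0003,  0.0014, -0.0067]))
```

```bash
cat >> h.py <<'E'
def sw():
    o=sensors.get_obs(); print(round(float(o["clock"]),2),"tcp mm",np.round(1e3*np.array(o["position"]),1),"F",np.round(o["ft_force"],1),"gw",round(float(o["grip_width"]),3),"gf",round(float(o["grasp_force"]),1))
E
S='python3 -c "from h import *;sw()"'
python3 -m inch '[[[0,0,0.05,0,0.001,-0.006,-0.788],[0,0,0.1,0,0.001,-0.006,-0.788],[0,0,0.12,0,0.001,-0.006,-0.788],[0,0,0.13,0,0.001,-0.006,-0.788],[0,0,0.136,0,0.001,-0.006,-0.788],[0,0,0.136,0,0.001,-0.006,-0.788]]]' >/dev/null; eval $S
python3 -m inch '[[[0,0,0.003,0,0,0,-0.788],[0,0,0.003,0,0,0,-0.788]]]' >/dev/null; eval $S
python3 -m inch '[[[0,0,0.0015,0,0,0,-0.788],[0,0,0.0015,0,0,0,-0.788]]]' >/dev/null; eval $S
```

```text
10.5 tcp mm [466.6 265.1  14.4] F [-1.   0.5  0.1] gw 0.893 gf 0.0
10.7 tcp mm [466.7 265.2  11.7] F [0.2 0.1 0.4] gw 0.891 gf 0.0
10.9 tcp mm [466.3 264.9   9.7] F [ 0.  -0.1 -0.2] gw 0.895 gf 0.0
```

```bash
S='python3 -c "from h import *;sw()"'
python3 -m inch '[[[0,0,0.001,0,0,0,-0.788],[0,0,0.001,0,0,0,-0.788]]]' >/dev/null; eval $S
python3 -m inch '[[[0,0,0.001,0,0,0,-0.788],[0,0,0.001,0,0,0,-0.788]]]' >/dev/null; eval $S
python3 -m inch '[[[0,0,0.001,0,0,0,-0.788],[0,0,0.001,0,0,0,-0.788]]]' >/dev/null; eval $S
```

```text
11.1 tcp mm [466.2 264.8   8.4] F [0.4 0.4 0. ] gw 0.896 gf 0.0
11.3 tcp mm [466.3 264.9   7.5] F [0.5 0.2 0.3] gw 0.897 gf 0.2
11.5 tcp mm [466.4 264.9   7.3] F [-4.6 -3.9 13.5] gw 0.891 gf 6.8
```

```bash
S='python3 -c "from h import *;sw()"'
python3 -m inch '[[[0,0,-0.015,0,0,0,-0.788],[0,0,-0.0246,0,0,0,-0.788],[0,0,-0.0246,0,0,0,-0.788]]]' >/dev/null; eval $S
python3 -m inch '[[[0,0,0,0,0,0,-0.3],[0,0,0,0,0,0,-0.3],[0,0,0,0,0,0,-0.3],[0,0,0,0,0,0,-0.3]]]' 30 >/dev/null; eval $S
```

```text
11.8 tcp mm [467.3 265.5  32.9] F [ 1.2  0.  -0.4] gw 0.893 gf 0.0
12.2 tcp mm [466.6 265.2  31.8] F [-3.  -1.6 11.8] gw 0.782 gf 30.4
```

```bash
S='python3 -c "from h import *;sw()"'
python3 -m inch '[[[0,0,-0.003,0,0,0,-0.3],[0,0,-0.008,0,0,0,-0.3],[0,0,-0.025,0,0,0,-0.3],[0,0,-0.06,0,0,0,-0.3],[0,0,-0.1,0,0,0,-0.3],[0,0,-0.14,0,0,0,-0.3],[0,0,-0.16,0,0,0,-0.3],[0,0,-0.16,0,0,0,-0.3]]]' >/dev/null; eval $S
cat >> h.py <<'E'
J2=[.6733,-.0006,.009]
def place(x,y,up,d=.0088,dyaw=0):
    Rs=(Ro.from_euler('z',J2[2]+dyaw)*Ro.from_euler('y',.155)).as_matrix()
    p=jig2w(J2,[[x,y,.008]])[0]+(d+up)*Rs[:,2]
    return p,Rs@Ro.from_euler('z',np.pi/2).as_matrix()@np.diag([1,-1,-1])
E
python3 - <<'E'
from h import *
print(rel(*place(-.110,-.002,.06)))
snap("w7")
E
```

```text
13.0 tcp mm [467.5 265.7 194.1] F [ 0.3 -0.1 -1.4] gw 0.781 gf 34.3
(array([-0.2821,  0.0768,  0.0503]), array([0.1581, 0.0077, 0.1259]))
```

View pics/w7.png

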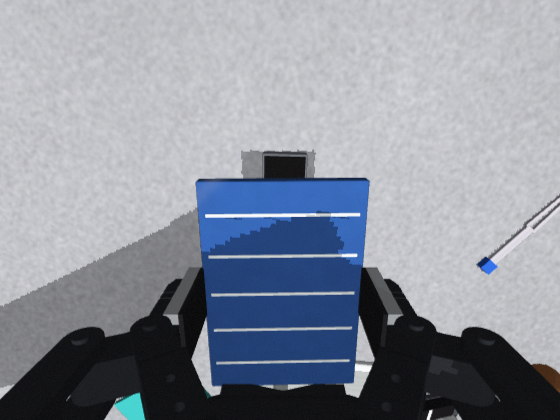

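Strip 3 is held level. In the 560 px frame its corners are (197,180), (369,179), (355,384) and (212,385), and the nest is empty.

```bash
python3 -m inch '[[[-0.05,0.012,0,0.158,0.008,0.126,-0.3],[-0.09,0.022,0,0.158,0.008,0.126,-0.3],[-0.13,0.033,0,0.158,0.008,0.126,-0.3],[-0.17,0.044,0.01,0.158,0.008,0.126,-0.3],[-0.21,0.055,0.02,0.158,0.008,0.126,-0.3],[-0.25,0.067,0.04,0.158,0.008,0.126,-0.3],[-0.275,0.075,0.05,0.158,0.008,0.126,-0.3],[-0.282,0.077,0.05,0.158,0.008,0.126,-0.3],[-0.282,0.077,0.05,0.158,0.008,0.126,-0.3]]]' >/dev/null
python3 - <<'E'
from h import *
sw(); print(rel(*place(-.110,-.002,.03)))
k=imaging.calibration("wrist"); Ti=np.linalg.inv(k["tool_from_camera"]); c=(k["mtx"],Ti[:3,:3],Ti[:3,3])
P=np.array([[197,180],[369,179],[355,384],[212,385]],float)
# tool frame: camera right = tool +y, image up = tool -x?
B=np.array([[-.05,-.034],[-.05,.034],[.05,.034],[.05,-.034]])
def W(x):
    cc,s=np.cos(x[2]),np.sin(x[2]); b=B@np.array([[cc,s],[-s,cc]])+x[:2]
    return np.c_[b,x[3]+x[4]*b[:,0]+x[5]*b[:,1]]
r=least_squares(lambda x:(proj(c,W(x))-P).ravel(),[0,0,0,.006,0,0]); print("x y yaw ztop tiltx tilty",np.round(r.x,4),np.round(r.fun,1))
snap("w8")
E
```

```text
13.95 tcp mm [579.9  -5.2 139.7] F [-0.5  0.6 -0.9] gw 0.784 gf 34.4
(array([0.0019, 0.0015, 0.0258]), array([-0.0065,  0.0034, -0.0026]))
x y yaw ztop tiltx tilty [-8.860e-02  1.000e-04 -7.500e-03 -2.800e-01 -7.109e+00  5.360e-02] [ 72.4  10.4 -72.2  11.1   6.8  -1.9  -6.9  -1.9]
```

Run:
```python
from h import *
k=imaging.calibration("wrist"); Ti=np.linalg.inv(k["tool_from_camera"]); c=(k["mtx"],Ti[:3,:3],Ti[:3,3])
P=np.array([[197,180],[369,179],[355,384],[212,385]],float)
B=np.array([[.05,-.034],[.05,.034],[-.05,.034],[-.05,-.034]])
def W(x):
    cc,s=np.cos(x[2]),np.sin(x[2]); b=B@np.array([[cc,s],[-s,cc]])+x[:2]
    t=list(x[4:])+[0,0]; return np.c_[b,x[3]+t[0]*b[:,0]+t[1]*b[:,1]]
for x0 in ([0,0,0,.006],[0,0,0,.006,0,0]):
    r=least_squares(lambda x:(proj(c,W(x))-P).ravel(),x0); print("x y yaw ztop tilts",np.round(r.x,4),np.round(r.fun,1))
```

```text
x y yaw ztop tilts [-0.0014 -0.0003 -0.0034  0.0066] [-1.3  0.2  1.1  0.5 -0.4 -0.2  0.7 -0.7]
x y yaw ztop tilts [-0.0017 -0.0003 -0.0024  0.0075  0.0192  0.0067] [-0.1 -0.2  0.1  0.  -0.5  0.1  0.6  0.2]
```

```bash
python3 -m inch '[[[0.004,0.0015,0.015,-0.0065,0.0034,-0.0026,-0.3],[0.004,0.0015,0.026,-0.0065,0.0034,-0.0026,-0.3],[0.004,0.0015,0.038,-0.0065,0.0034,-0.0026,-0.3],[0.004,0.0015,0.046,-0.0065,0.0034,-0.0026,-0.3],[0.004,0.0015,0.046,-0.0065,0.0034,-0.0026,-0.3],[0.004,0.0015,0.046,-0.0065,0.0034,-0.0026,-0.3]]]' >/dev/null
python3 - <<'E'
from h import *
sw(); print(rel(*place(-.110,0,0)))
im,_=snap("w9"); cv2.imwrite("pics/w9c.png",cv2.resize(im[50:350,80:480],(800,600),interpolation=cv2.INTER_CUBIC))
E
```

```text
14.6 tcp mm [ 5.748e+02 -3.000e-01  9.570e+01] F [-0.1  0.2 -1.2] gw 0.781 gf 34.4
(array([-0.0012, -0.0005,  0.0116]), array([ 0.0026, -0.0006,  0.0021]))
```

View pics/w9c.png

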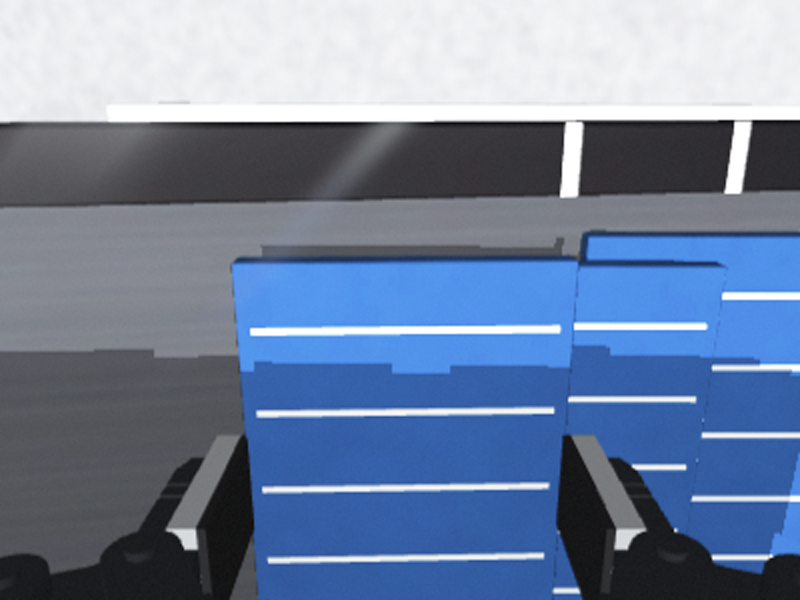

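Strip 3 hovers about 11 mm above its place. Its lower corner is at crop (577,258) beside the upper mark (570,196); strip 2's corner is at (726,265) beside the lower mark (735,193).

Run:
```python
from h import *
_,c=load("w9"); f=lambda p:np.array(p,float)*.5+[80,50]; g=lambda X:((proj(c,X)-[80,50])*2).round(1).tolist()
print("marks pred",g(jig2w(J2,[[-.076,.06,.012],[-.038,.06,.012]])),"seen (570,196) (735,193)")
print("s2 corner",np.round(onplane(c,J2,f((726,265)),.006,.159,-.106)*1e3,1))
# strip3 top corners in tool frame from this picture, depth 6.6mm ahead of TCP
d=np.load("pics/w9.npz"); Rt=Ro.from_quat(d["q"]).as_matrix()
for p in [(233,260),(577,258)]:
    q=least_squares(lambda q:proj(c,d["p"]+Rt@[q[0],q[1],.0066])[0]-f(p),[.04,0]).x; W=d["p"]+Rt@[q[0],q[1],.0066]
    print(np.round(q*1e3,1),"jig",np.round(1e3*jigR(J2[2]).T@(W-[J2[0],J2[1],.034]),1))
```

```text
marks pred [[567.7, 196.2], [732.0, 192.7]] seen (570,196) (735,193)
s2 corner [-40.   44.8]
[ 48.5 -34.2] jig [-145.5   49.6   16.2]
[48.9 32.9] jig [-79.4  50.1  27. ]
```

```bash
S='python3 -c "from h import *;sw()"'
python3 -m inch '[[[0,0.001,0.004,0.0026,0,0.002,-0.3],[0,0.001,0.0075,0.0026,0,0.002,-0.3],[0,0.001,0.0075,0.0026,0,0.002,-0.3]]]' >/dev/null; eval $S
python3 -m inch '[[[0,0,0.001,0,0,0,-0.3],[0,0,0.001,0,0,0,-0.3]]]' >/dev/null; eval $S
python3 -m inch '[[[0,0,0.001,0,0,0,-0.3],[0,0,0.001,0,0,0,-0.3]]]' >/dev/null; eval $S
```

```text
14.95 tcp mm [ 5.743e+02 -4.000e-01  8.740e+01] F [-0.4  0.1 -2.2] gw 0.783 gf 34.4
15.15 tcp mm [ 5.744e+02 -3.000e-01  8.690e+01] F [-0.9 -0.2  0.2] gw 0.779 gf 34.4
15.35 tcp mm [ 5.742e+02 -3.000e-01  8.590e+01] F [-1.1 -0.2 -0.9] gw 0.777 gf 34.4
```

```bash
S='python3 -c "from h import *;sw()"'
python3 -m inch '[[[0,0,0.0007,0,0,0,-0.3],[0,0,0.0007,0,0,0,-0.3]]]' >/dev/null; eval $S
python3 -m inch '[[[0,0,0.0007,0,0,0,-0.3],[0,0,0.0007,0,0,0,-0.3]]]' >/dev/null; eval $S
python3 -c "
from h import *
print(rel(*place(-.110,0,0)))"
```

```text
15.55 tcp mm [ 5.741e+02 -3.000e-01  8.520e+01] F [ 0.  -0.  -0.6] gw 0.781 gf 34.4
15.75 tcp mm [ 5.742e+02 -3.000e-01  8.500e+01] F [-2.3 -0.2  3.7] gw 0.779 gf 35.0
(array([-0.0012, -0.0015,  0.001 ]), array([ 0.0003, -0.0008,  0.0001]))
```

```bash
S='python3 -c "from h import *;sw()"'
python3 -m inch '[[[0,0,0,0,0,0,-0.58],[0,0,0,0,0,0,-0.62],[0,0,0,0,0,0,-0.67],[0,0,0,0,0,0,-0.72],[0,0,0,0,0,0,-0.72]]]' 20 >/dev/null; eval $S
python3 -m inch '[[[0,0,-0.003,0,0,0,-0.75],[0,0,-0.008,0,0,0,-0.8],[0,0,-0.02,0,0,0,-0.85],[0,0,-0.05,0,0,0,-1],[0,0,-0.09,0,0,0,-1],[0,0,-0.11,0,0,0,-1],[0,0,-0.11,0,0,0,-1]]]' >/dev/null; eval $S
python3 - <<'E'
from h import *
im,_=snap("w10"); im2=imaging.camera("top"); cv2.imwrite("pics/top1.png",im2)
a=cv2.resize(im[60:360,130:530],(800,600),interpolation=cv2.INTER_CUBIC); cv2.imwrite("pics/w10c.png",a)
E
```

```text
16.25 tcp mm [ 5.741e+02 -3.000e-01  8.450e+01] F [-0.4  0.1 -0.2] gw 0.862 gf 0.0
16.95 tcp mm [ 5.931e+02 -4.000e-01  1.976e+02] F [ 0.   0.4 -0.5] gw 0.997 gf 0.0
```

View pics/w10c.png

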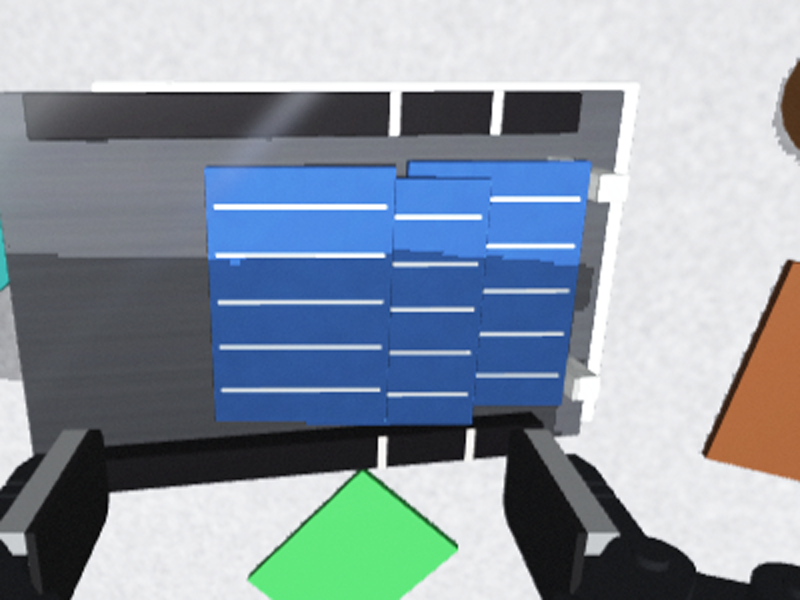

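Run:
```python
from h import *
_,c=load("w10"); f=lambda p:np.array(p,float)*.5+[130,60]
j,res=fitjig(c,f([[497,134],[471,430],[395,136],[383,435]]),J2); print(np.round(j,4),np.round(res,1))
for n,p in dict(s2a=(490,181),s2b=(472,424)).items(): print(n,np.round(onplane(c,j,f(p),.006,.159,-.106)*1e3,1),"want -39")
for n,p in dict(La=(395,168),Lb=(386,420),Ua=(205,168),Ub=(217,420)).items(): print(n,np.round(onplane(c,j,f(p),.006,.159,-.144)*1e3,1),"want -77/-144")
print(rel(jig2w(J2,[[-.06,0,.13]])[0], jigR(J2[2])@np.diag([1,-1,-1])))
```

```text
[ 0.6739 -0.0007  0.0052] [-0.2 -0.   0.1 -0.2  0.2 -0.5 -0.2  0.9]
s2a [-41.   43.7] want -39
s2b [-39.9 -54.8] want -39
La [-77.1  49. ] want -77/-144
Lb [-76.4 -49.9] want -77/-144
Ua [-143.1   48.9] want -77/-144
Ub [-142.5  -49.8] want -77/-144
(array([-0.0011,  0.0671,  0.0076]), array([ 0.1251, -0.1263,  1.5673]))
```

Run:
```python
from h import *
def cen(p,lo): w=np.clip(p-np.median(p),0,None); w[w<.3*w.max()]=0; return lo+(w*np.arange(len(w))).sum()/w.sum()
def prof(im,r,c,ax): return cv2.cvtColor(im,6).astype(float)[r[0]:r[1],c[0]:c[1]].mean(ax)
# w4: rows of marks & edge
im,c=load("w4")
for n,r,cc in [("LL",(138,155),(184,196)),("LR",(138,155),(370,384)),("UL",(188,206),(186,200)),("UR",(188,206),(366,380))]: print(n,round(cen(prof(im,r,cc,1),r[0]),2))
for cc in [(222,236),(246,260),(300,312),(326,336),(346,356)]: print("edge",cc,prof(im,(142,154),cc,1).round().astype(int).tolist(),"rows142..")
im,c=load("w10")
for n,r,cc in [("La",(110,126),(370,388)),("Ua",(110,126),(320,338)),("Lb",(278,289),(356,374)),("Ub",(280,291),(312,330))]: print(n,round(cen(prof(im,r,cc,0),cc[0]),2))
for r in [(152,164),(172,182),(196,210),(219,232),(240,252),(262,268)]: print("s2edge",r,prof(im,r,(362,380),0).round().astype(int).tolist(),"cols362..")
```

```text
LL 145.47
LR 144.99
UL 196.71
UR 196.46
edge (222, 236) [112, 111, 112, 112, 95, 56, 70, 88, 93, 94, 95, 96] rows142..
edge (246, 260) [119, 119, 119, 118, 102, 65, 73, 89, 92, 92, 91, 91] rows142..
edge (300, 312) [113, 115, 115, 115, 97, 50, 62, 83, 86, 87, 88, 88] rows142..
edge (326, 336) [119, 120, 118, 118, 100, 49, 64, 83, 86, 86, 87, 86] rows142..
edge (346, 356) [82, 82, 83, 82, 69, 48, 62, 83, 87, 87, 87, 87] rows142..
La 378.15
Ua 327.22
Lb 364.47
Ub 320.75
s2edge (152, 164) [128, 128, 129, 129, 129, 129, 130, 129, 130, 129, 130, 129, 130, 138, 153, 156, 156, 156] cols362..
s2edge (172, 182) [128, 128, 128, 128, 128, 129, 128, 127, 128, 127, 128, 120, 125, 130, 130, 130, 130, 130] cols362..
s2edge (196, 210) [84, 84, 84, 84, 83, 84, 84, 84, 85, 88, 102, 105, 105, 105, 105, 105, 105, 104] cols362..
s2edge (219, 232) [82, 82, 83, 83, 82, 83, 82, 84, 102, 105, 105, 106, 105, 105, 105, 105, 104, 105] cols362..
s2edge (240, 252) [82, 81, 81, 81, 81, 83, 93, 101, 102, 101, 101, 102, 102, 102, 102, 102, 102, 101] cols362..
s2edge (262, 268) [82, 80, 80, 83, 69, 70, 71, 72, 72, 71, 72, 72, 68, 67, 69, 66, 66, 65] cols362..
```

Run:
```python
from h import *
def go(fn,M,E):
    _,c=load(fn); Pz=lambda y:[[-.038,y,.012],[-.038,-y,.012],[-.076,y,.012],[-.076,-y,.012]]
    ax=1 if fn=="w4" else 0
    r=least_squares(lambda j:np.r_[(proj(c,jig2w([j[0],J2[1],j[1]],Pz(.066)))[:,ax]-M)],[J2[0],J2[2]]); j=[r.x[0],J2[1],r.x[1]]; print(fn,np.round(j,4),np.round(r.fun,2))
    for p in E: print(np.round(onplane(c,j,np.array(p,float),.006,.159,-.106)*1e3,2))
go("w4",np.array([145.47,144.99,196.71,196.46]),[(229,148.4),(306,148.4),(351,148.4)])
go("w10",np.array([378.15,364.47,327.22,320.75]),[(375.2,157.5),(371.5,202.5),(369.7,225),(367.8,245.5)])
```

```text
w4 [ 6.739e-01 -6.000e-04  8.900e-03] [-0.11  0.    0.13 -0.01]
[-39.61  38.55]
[-39.72 -15.45]
[-39.78 -47.04]
w10 [ 6.735e-01 -6.000e-04  7.400e-03] [ 0.02  0.12 -0.02 -0.12]
[-39.83  38.55]
[-39.78   4.2 ]
[-39.71 -14.08]
[-39.86 -31.43]
```

Sub-pixel edges from both views agree. Strip 2 is square and about 0.8 mm above its line, and laying strip 3 did not move it. Strip 3 is within about 0.5 mm of its line. The arm is clear, so I'm handing in.

```bash
python3 -c "
from h import *
sw(); print(order.hand_in())"
```

```text
17.05 tcp mm [ 5.912e+02 -3.000e-01  1.939e+02] F [-0.3  0.2 -0.7] gw 1.004 gf 0.0
the job is handed in; nothing more can be done
None
```

The job is handed in at 17 s: strip 2 was slid square onto the lower marks (about 0.8 mm high) and strip 3 laid over it on the upper marks (within about 0.5 mm); the hand-in call gave no verdict.

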